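Clamp the coaster, then slide the stencil to its click-stop and hold it

TASK

Get the coaster ready for stencilling: turn the red-handled crank clockwise until it is tight, at or near its stop, so that the orange jaw pad presses the coaster firmly against the fixed jaw. Then take the black knob of the blue stencil carriage, slide it along the rail over the coaster until the ball clicks into the notch, and finish still gripping the knob with the carriage at rest in that notch: do not let go. Leave the two paint pots and the brush cup where they stand.

Things in the scene. Friction and masses are not known exactly. Their poses are not given: they have to be found in the camera images.
- handle_mid (a point): middle of the red upright crank handle: a freely spinning plastic cylinder, 20 mm in diameter and 48 mm tall, 45 mm from the crank's axis; this point is 26 mm above its lower end, below which lies the steel crank arm. Grip it from above, or push it round. It sits 78 mm above the table.
- crank_axis (a point): point on the vertical axis of the crank, at the same height as the middle of the handle (empty air above the crank's hub)
- crank (a joint): crank angle in rad, growing clockwise seen from above, 0 to an end stop at 4.6; at 0 the clamp is wide open and the handle on the jig's -x side. 1 rad moves the jaw 8 mm. Friction: 6 N at the handle, up to 9 N when tight; it stays where left. From about 4.0 the pad presses the coaster: 2.5 N, then 20 N more per rad. Turning it to the end stop gives a firm clamp (about 14 N) and harms nothing.
- jaw_pad: orange sprung pad (80 x 8 x 17 mm) of the moving jaw, on the coaster's +y side (jig axes); the origin is at the lower middle edge of its face, which looks along jig -y
- coaster: octagonal painted coaster, 100 mm across its flats, 12 mm thick, lying loose on the jig between the jaws, two of its flats roughly facing them; origin at the centre of its underside. It need not be touched by the robot: the jaw pushes it home.
- jig: the fixed plywood jig plate, 250 x 450 x 12 mm, bolted to the table; origin on its underside, 15 mm on the -y side of the middle; z up. The rail runs along its y axis at x = +85 mm; the fixed jaw's face is at y = -20 mm, looking along +y; the crank axis is at x = -30, y = +185 mm. 'jig x' and 'jig y' elsewhere mean these axes.
- slide_knob: black upright grip on the blue stencil carriage, 26 mm (jig x) x 20 mm (jig y) x 40 mm tall; origin at the centre of its lower end, 64 mm above the table, on the flat top of the carriage. It moves with the carriage, along jig y only. Pinch it from above across its 20 mm (fingers closing along jig y).
- knob_mid (a point): point inside the black knob, on its vertical centre line, 22 mm above its lower end (86 mm above the table)
- carriage (a joint): travel of the stencil carriage along the rail in m, 0 to 0.22, growing towards jig +y; starts at 0 to 0.06; about 1 N of friction. Its one notch lies anywhere from 0.138 to 0.202, set anew every time: feel it (or watch the pin, plunger). Near it the ball pulls the carriage in with up to 7 N; then 1 mm of free play either way; then 7 N to force it out. If pushed past, slide it back.
- plunger (a joint): drop in m of the sprung ball under the carriage: about 0 riding on the brass strip, about 0.003 in the notch (seated: above 0.0015, within about 2 mm of the notch's centre). A red pin of 7 mm diameter on the carriage, 30 mm on the jig +x side of the knob, drops with it: it stands 8 mm above the carriage's blue top before, 5 mm in the notch.
- pot_red: small paint jar with red cap, 40 mm in diameter, 55 mm tall, beside the jig; leave it; origin at its underside
- pot_blue: small paint jar with blue cap, 40 mm in diameter, 55 mm tall, beside the jig; leave it; origin at its underside
- brush_cup: blue cup with brushes, 64 mm in diameter, about 190 mm tall with its brushes, beside the jig; leave it; origin at its underside

How it is judged:
By the outcome, as a careful person would: the job done as asked, in the order asked, and still so for the second after the job is handed in, while the arm keeps its last pose, push and grip.
It also fails if it takes over 58 s, if anything falls off the work surface, if the arm or the gripper's body presses on something with over 40 N, if the wrist force passes 120 N, or if a joint passes its speed limit or range.

ROBOT

A 6-joint arm with a two-finger parallel gripper is mounted at the origin on the work surface. World frame = base frame: x ahead of the robot, y to its left, z up, the work surface at z = 0. Lengths are in m, angles in rad, forces in N, time in s.
With the tool pointing down it reaches from about 0.375 to 0.825 m from the base axis. Payload 5.5 kg.
Tool frame: the origin (TCP) lies midway between the tips of the shut fingers; the grasp point (between the pads) lies 19 mm behind it (ctrl.tcp_to_grasp is the distance from the TCP to the grasp point, in m); y points along the fingers, x is the direction in which the jaws open and shut, and the axes are right-handed (so a half turn about y gives the same grasp; the last joint's range is limited). The gripper opens to 85 mm and grips with 20 to 120 N. Pads are 22 mm wide; open, the fingers measure 114 mm over their backs; the gripper's body (76 mm by 85 mm) begins 54 mm behind the grasp point. The pads swing forward as they close: fully open they stand 13 mm farther back than shut.
Start: joints at [-1.106, 0.314, -0.047, 1.21, 0, 1.571], TCP at [0.269, -0.536, 0.231] pointing down, gripper open.
Joint ranges: [-2.67, 2.67], [-0.69, 1.73], [-1.03, 1.25], [-2.08, 2.16], [-1.42, 1.45], [-3.14, 3.14]. Speed limits (rad/s): [2.39, 2.39, 3.01, 3.14, 3.14, 3.14].

INTERFACE

Orientations are given as a unit quaternion [w, x, y, z].
In Python, from rig import ctrl gives the robot as it stands. The module is installed in compiled form; this text tells all that it offers.
- The arm moves only by the tool jog_arm, never from a script. Its argument "moves" is a list of rows, each an object with "xyz": the shift along the tool's x, y, z in mm, a list of three; "rotation": the turn, a rotation vector about the tool's x, y, z in degrees, a list of three; "gripper": the finger opening in mm, from 0 to 85.4. In form: [{"xyz": [tx, ty, tz], "rotation": [wx, wy, wz], "gripper": gripper}, ...]. A call has exactly 5 rows; each row is the pose to reach, as a shift and turn from the pose commanded when the call began, along the tool's axes at that moment; what a row does not reach only later rows make up. A row lasts 1/10 s, in which the tool goes at most 50 mm and 8.59 degrees, less where a joint would pass 70% of its speed; a pose out of reach is approached as far as the arm can. A call with a gripper value outside its range is refused whole. The fingers move at their own pace and stop on an object; "squeeze" is the grip in N (left out, the last holds). Time passes only in rows, so rows that repeat a pose let the fingers close, or fill a call up. It gives the time, the measured TCP pose, the force and the opening at its end, in the units of the state.
- ctrl.sense(): the state, without advancing time (a new reading comes with each control period).
- ctrl.camera(name): name is "scene" or "top" or "wrist"; returns a dict with "frame" (420x560x3 uint8, red, green, blue), "fovy" (degrees; the focal length in pixels is half the picture's height over the tangent of half this angle, whatever the lens; pixels are square), "cx", "cy" (the principal point, pixels), "position" and "orientation" of the camera in the world. Camera axes: x right, y up, looking along -z (the intrinsics and any distortion apply to the point x, -y, -z); pixel columns grow to the right and rows downward; lengths in m; the calibration is good to about 2 mm. A picture is of the moment at which its call begins. There is no depth.
- ctrl.close_job(): hands the job in, once; it reports no verdict.
The state is a dict: "time_s": time; "q": joint angles; "joint_vel": joint speeds; "effort": joint torques, N m; "position": TCP position; "orientation": TCP orientation; "ft_force": force on the tool from outside, world axes, zero at the start; "wrist_torque": the same for the moment, N m; "grip_width": opening from 0.0 (shut) to 1.0 (fully open).
Only numpy, scipy, OpenCV 4.12 (cv2) and the standard library are available. Lean on these libraries where they do the work, as an engineer would, in place of code of your own. Each camera call takes 0.05 s, during which the arm holds its last target. There are 200 camera calls.

## Working session

There is one attempt and no reset: what is moved stays moved. The work goes in short steps, Python scripts to look and compute and a tool call to move; the robot and the scene stay as the last step left them, time stands still between calls to the robot, and variables do not carry over. Pictures are saved under pics/ and viewed, about 8 in all and at most 12, crops included, and the job is handed in when it is done.

Besides the shell and the picture viewer there is one more tool, called after "Emit:" as name(argument=value, ...), one argument or row to a line, values as JSON. jog_arm: Moves the arm, as the interface text tells. Its arguments: {"type":"object","properties":{"moves":{"type":"array","items":{"type":"object","properties":{"xyz":{"type":"array","items":{"type":"number"}},"rotation":{"type":"array","items":{"type":"number"}},"gripper":{"type":"number"}}}},"squeeze":{"type":"number"}},"required":["moves"]}

```bash
mkdir -p pics; cat > h.py <<'E'
import numpy as np, cv2
from scipy.spatial.transform import Rotation as R
from rig import ctrl
def rot(q): return R.from_quat([q[1],q[2],q[3],q[0]])
def shot(n,f):
    c=ctrl.camera(n); cv2.imwrite('pics/'+f,c['frame'][:,:,::-1]); return c
def ray(c,u,v):
    f=c['frame'].shape[0]/2/np.tan(np.radians(c['fovy'])/2)
    d=rot(c['orientation']).apply([(u-c['cx'])/f,-(v-c['cy'])/f,-1]); return np.array(c['position']),d
def onz(c,u,v,z):
    p,d=ray(c,u,v); return p+d*(z-p[2])/d[2]
def proj(c,P):
    f=c['frame'].shape[0]/2/np.tan(np.radians(c['fovy'])/2)
    a=rot(c['orientation']).inv().apply(np.array(P)-c['position']); return c['cx']-f*a[0]/a[2], c['cy']+f*a[1]/a[2]
def blobs(c,lo,hi,amin=30):
    hsv=cv2.cvtColor(c['frame'],cv2.COLOR_RGB2HSV); m=cv2.inRange(hsv,np.array(lo),np.array(hi))
    n,l,s,ce=cv2.connectedComponentsWithStats(m); return [(s[i].tolist(),ce[i].round(1).tolist()) for i in range(1,n) if s[i][4]>=amin]
E
python3 - <<'E'
from h import *
for n in('top','scene'):
    c=shot(n,n+'0.png'); print({k:c[k] for k in c if k!='frame'})
print(ctrl.sense(),ctrl.tcp_to_grasp)
E
```

```text
{'fovy': 43.1050395495098, 'cx': 279.8572654301565, 'cy': 204.59706357809023, 'position': array([ 0.3980414 , -0.05621144,  1.10992478]), 'orientation': array([-0.69844103, -0.06407766,  0.0609721 ,  0.71018067])}
{'fovy': 45.12384377870343, 'cx': 280.82711682782525, 'cy': 206.94345498910536, 'position': array([ 0.99314   , -0.3962316 ,  0.90240315]), 'orientation': array([0.85924491, 0.26551815, 0.13059646, 0.41730428])}
{'time_s': 0.1, 'q': array([-1.10598883e+00,  3.14148716e-01, -4.79714356e-02,  1.21022981e+00,
       -1.50598592e-05,  1.57082245e+00]), 'joint_vel': array([ 0.00058063, -0.00268403,  0.00271092, -0.00038666,  0.00176622,
       -0.00111069]), 'effort': array([-1.53804608e-04, -5.40763986e+01,  3.40542197e+01,  1.11062836e-02,
       -1.00838761e-05,  2.65760048e-05]), 'position': array([ 0.26870832, -0.535873  ,  0.23052811]), 'orientation': array([ 0.60199539, -0.60142744,  0.3718771 , -0.37093666]), 'ft_force': array([ 0.27752911,  0.41293819, -0.21214942]), 'wrist_torque': array([-0.01764925, -0.00701333, -0.00853136]), 'grip_width': 0.9991241984981554} 0.0187
```

View pics/top0.png

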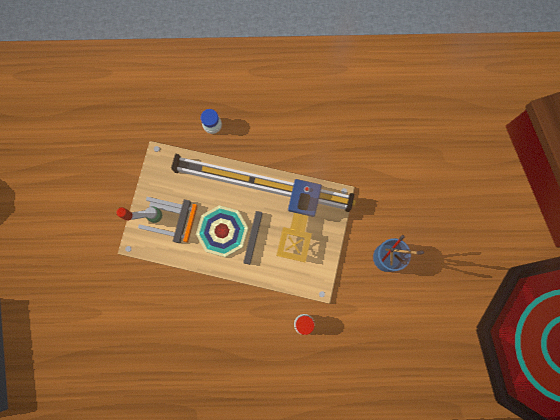

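View pics/scene0.png

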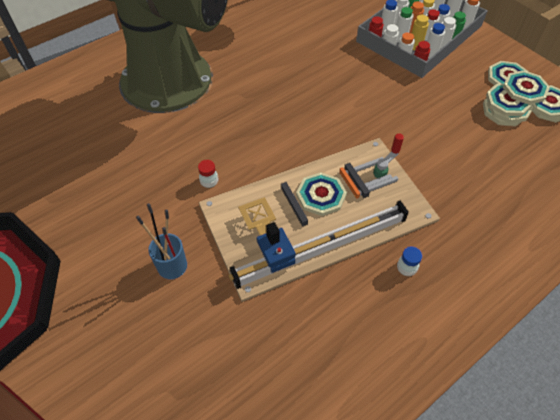

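The top view shows the jig with +x up and +y left. The red handle is at about (122,213) and its hub at (155,214). The blue carriage and black knob are at about (302,197), the brush cup at (392,255), and the pots at (210,120) and (305,325). The scene view agrees: handle (398,143), knob (272,233).

```bash
python3 - <<'E'
from h import *
c=ctrl.camera('top'); s=ctrl.camera('scene')
C=[onz(c,*p,0.012)[:2] for p in((150,142),(355,186),(330,303),(118,253))]
print(np.round(C,4))
ctr=np.mean(C,0); a=((C[0]-C[1])+(C[3]-C[2])); yaw=np.arctan2(a[1],a[0])-np.pi/2; print('ctr',ctr,'yaw',np.degrees(yaw))
ey=np.array([-np.sin(yaw),np.cos(yaw)]); ex=np.array([np.cos(yaw),np.sin(yaw)])
o=ctr-0.015*ey  # origin 15mm on -y side of middle
ax=o-0.03*ex+0.185*ey
print('origin',o,'axis',ax)
for n,k in(('top',c),('scene',s)):
    print(n,'red',[b for b in blobs(k,(0,150,90),(8,255,255))+blobs(k,(172,150,90),(180,255,255))],'\nblack',[b for b in blobs(k,(0,0,0),(180,255,45),60) if b[0][4]<900])
    print('axis px',proj(k,[*ax,0.078]))
def tri(u,v):
    p,d=ray(c,*u); q,e=ray(s,*v); t=np.linalg.lstsq(np.c_[d,-e],q-p,rcond=None)[0]; return (p+d*t[0]+q+e*t[1])/2
h=tri((122.5,213),(398,143)); print('handle',h, 'rel',np.array([(h[:2]-ax)@ex,(h[:2]-ax)@ey]))
im=np.vstack([cv2.resize(c['frame'][140:260,110:370],(780,360)),cv2.resize(s['frame'][120:300,190:450],(780,540))[:240*1]])
im=np.hstack([cv2.resize(c['frame'][160:240,260:360],(400,320)),cv2.resize(s['frame'][215:295,230:330],(400,320))])
im=np.vstack([im,np.hstack([cv2.resize(c['frame'][180:250,100:200],(400,280)),cv2.resize(s['frame'][125:195,330:430],(400,280))])])
cv2.imwrite('pics/crop.png',im[:,:,::-1])
E
```

```text
[[ 0.7358  0.2235]
 [ 0.6317 -0.2121]
 [ 0.39   -0.1514]
 [ 0.4986  0.2833]]
ctr [0.56401683 0.03581963] yaw -13.740575152769885
origin [0.56045394 0.02124892] axis [0.57525484 0.20808021]
top red [([506, 114, 33, 57, 602], [520.6, 138.4]), ([526, 163, 34, 83, 1083], [548.7, 201.8]), ([116, 207, 16, 14, 142], [123.8, 213.4]), ([215, 224, 14, 14, 147], [221.6, 230.5]), ([499, 270, 61, 147, 2169], [527.3, 334.4]), ([521, 295, 39, 101, 2114], [540.0, 343.4]), ([296, 316, 19, 19, 272], [304.6, 324.9]), ([547, 323, 13, 44, 397], [554.2, 343.9]), ([522, 383, 22, 18, 90], [531.7, 392.6]), ([535, 399, 25, 18, 116], [546.2, 407.2]), ([553, 406, 7, 11, 31], [555.5, 411.4])] 
black [([516, 264, 18, 17, 101], [522.8, 271.3]), ([499, 281, 17, 31, 70], [507.8, 294.9])]
axis px (np.float64(147.37050708396143), np.float64(210.57933502954165))
scene red [([429, 10, 10, 10, 79], [433.1, 14.1]), ([370, 17, 13, 19, 189], [376.5, 25.3]), ([416, 41, 14, 19, 197], [423.0, 49.7]), ([391, 133, 13, 20, 160], [397.6, 142.4]), ([198, 159, 18, 17, 235], [206.2, 167.1]), ([315, 187, 13, 9, 42], [320.6, 191.2]), (
[... 171 characters left out ...]
, 27, 128], [13.9, 327.2]), ([0, 327, 8, 17, 45], [2.5, 334.6]), ([522, 82, 10, 6, 33], [526.6, 84.4]), ([316, 187, 11, 9, 38], [321.4, 191.1]), ([0, 236, 15, 19, 119], [5.4, 245.1]), ([0, 250, 38, 99, 747], [19.8, 299.8])] 
black [([0, 0, 35, 68, 519], [15.4, 35.7]), ([201, 0, 25, 26, 476], [212.4, 10.4]), ([148, 4, 15, 14, 64], [154.9, 11.1]), ([118, 11, 63, 21, 320], [147.2, 25.6]), ([2, 37, 19, 25, 146], [10.1, 47.9]), ([391, 201, 17, 21, 123], [400.8, 210.3]), ([267, 223, 12, 22, 212], [272.4, 233.4]), ([230, 267, 11, 21, 102], [235.1, 277.1])]
axis px (np.float64(383.91664458144646), np.float64(153.73494057312533))
handle [0.57116998 0.25707117 0.07477276] rel [-0.01560459  0.04661863]
```

View pics/crop.png

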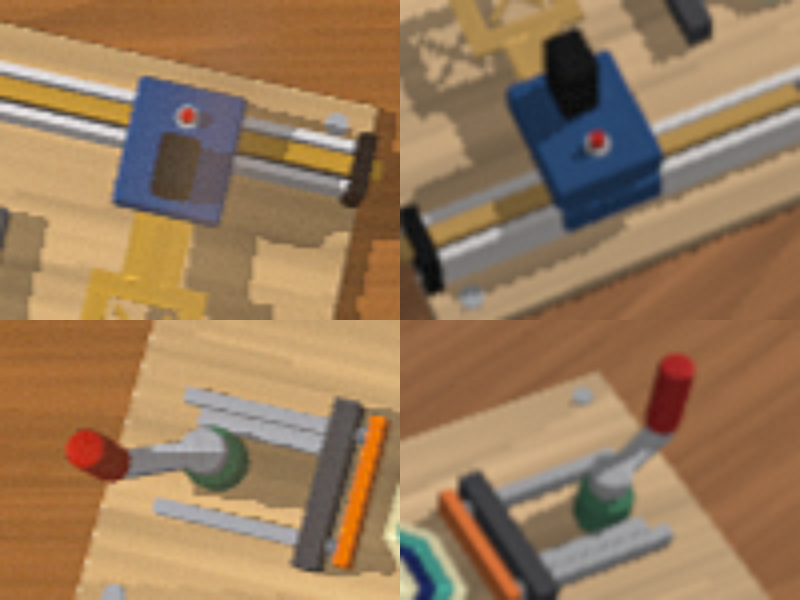

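```bash
cat >> h.py <<'E'
def rel(P,yaw=None,s=None):
    s=s or ctrl.sense(); T=rot(s['orientation']); sh=T.inv().apply(np.array(P)-s['position'])*1000
    X=T.apply([1,0,0]); out=[sh.round(1)]
    # downward tool: z=-Z, x at yaw
    y0=np.degrees(np.arctan2(X[1],X[0])); yaw=y0 if yaw is None else yaw
    yaw=y0+(yaw-y0+90)%180-90
    a=np.radians(yaw); x=np.array([np.cos(a),np.sin(a),0]); z=np.array([0,0,-1.]); y=np.cross(z,x)
    G=R.from_matrix(np.c_[x,y,z]); out.append(np.degrees((T.inv()*G).as_rotvec()).round(2)); out.append(('yaw',y0.round(2)))
    return out
E
python3 - <<'E'
from h import *
s=ctrl.sense(); print(rot(s['orientation']).as_matrix().round(2)); print(rel([0.571,0.257,0.231],76.3))
c=ctrl.camera('top'); print(onz(c,304,201,.104))
E
```

```text
[[ 0.45 -0.    0.89]
 [-0.89  0.    0.45]
 [-0.   -1.    0.  ]]
[array([-5.735e+02,  4.000e-01,  6.256e+02]), array([-85.91,  31.6 ,  31.51]), ('yaw', np.float64(-63.37))]
[ 0.58431722 -0.09979536  0.104     ]
```

Emit:
jog_arm(
  moves=[
    {"xyz": [-33, 0, 36], "rotation": [0, 4, 0], "gripper": 85},
    {"xyz": [-66, 0, 72], "rotation": [0, 8, 0], "gripper": 85},
    {"xyz": [-100, 0, 109], "rotation": [0, 12, 0], "gripper": 85},
    {"xyz": [-133, 0, 145], "rotation": [0, 16, 0], "gripper": 85},
    {"xyz": [-167, 0, 182], "rotation": [0, 20, 0], "gripper": 85},
  ],
  squeeze=60,
)

```text
time_s: 0.75
position: [0.3569, -0.304, 0.2313]
orientation: [0.527, -0.527, 0.471, -0.471]
ft_force: [1.8, 0.0, 0.1]
grip_width: 0.996
```

```bash
sed -i 's/z=np.array(\[0,0,-1.\]); y=np.cross(z,x)/y=np.array([0,0,-1.]); z=np.cross(x,y)/' h.py
python3 - <<'E'
from h import *
s=ctrl.sense(); print(s['q'].round(3),s['position']); print(rel([0.571,0.257,0.231],-103.7))
E
```

```text
[-0.706  0.067 -0.349  1.154  0.     2.324] [ 0.35694185 -0.3039864   0.23131544]
[array([-5.335e+02,  3.000e-01,  2.755e+02]), array([-2.000e-02,  2.012e+01,  1.000e-02]), ('yaw', np.float64(-83.58))]
```

Emit:
jog_arm(
  moves=[
    {"xyz": [-27, 0, 14], "rotation": [0, -8, 0], "gripper": 85},
    {"xyz": [-53, 0, 28], "rotation": [0, -16, 0], "gripper": 85},
    {"xyz": [-80, 0, 41], "rotation": [0, -24, 0], "gripper": 85},
    {"xyz": [-107, 0, 55], "rotation": [0, -32, 0], "gripper": 85},
    {"xyz": [-133, 0, 69], "rotation": [0, -40, 0], "gripper": 85},
  ],
)

```text
time_s: 1.25
position: [0.4101, -0.1644, 0.2314]
orientation: [0.658, -0.658, 0.259, -0.259]
ft_force: [0.0, -0.2, -0.0]
grip_width: 0.996
```

Emit:
jog_arm(
  moves=[
    {"xyz": [-12, 0, 28], "rotation": [0, -8, 0], "gripper": 85},
    {"xyz": [-23, 0, 55], "rotation": [0, -16, 0], "gripper": 85},
    {"xyz": [-35, 0, 83], "rotation": [0, -24, 0], "gripper": 85},
    {"xyz": [-46, 0, 111], "rotation": [0, -32, 0], "gripper": 85},
    {"xyz": [-58, 0, 138], "rotation": [0, -40, 0], "gripper": 85},
  ],
)

```text
time_s: 1.75
position: [0.4628, -0.0242, 0.2314]
orientation: [-0.707, 0.707, -0.019, 0.019]
ft_force: [0.6, -0.5, 0.1]
grip_width: 0.996
```

Emit:
jog_arm(
  moves=[
    {"xyz": [9, 0, 29], "rotation": [0, -8, 0], "gripper": 85},
    {"xyz": [18, 0, 57], "rotation": [0, -16, 0], "gripper": 85},
    {"xyz": [27, 0, 86], "rotation": [0, -24, 0], "gripper": 85},
    {"xyz": [36, 0, 115], "rotation": [0, -32, 0], "gripper": 85},
    {"xyz": [45, 0, 143], "rotation": [0, -40, 0], "gripper": 85},
  ],
)

```text
time_s: 2.25
position: [0.516, 0.1159, 0.2313]
orientation: [-0.671, 0.671, 0.224, -0.224]
ft_force: [0.9, 0.0, -0.4]
grip_width: 0.998
```

Emit:
jog_arm(
  moves=[
    {"xyz": [25, 0, 16], "rotation": [0, -8, 0], "gripper": 60},
    {"xyz": [51, 0, 32], "rotation": [0, -16, 0], "gripper": 60},
    {"xyz": [76, 0, 49], "rotation": [0, -24, 0], "gripper": 60},
    {"xyz": [101, 0, 65], "rotation": [0, -32, 0], "gripper": 60},
    {"xyz": [126, 0, 81], "rotation": [0, -40, 0], "gripper": 60},
  ],
)

```text
time_s: 2.75
position: [0.5688, 0.256, 0.2311]
orientation: [0.554, -0.554, -0.44, 0.44]
ft_force: [0.4, -0.7, -0.1]
grip_width: 0.702
```

```bash

python3 - <<'E'
from h import *
c=shot('wrist','w1.png')
s=ctrl.sense(); print(s['q'].round(3),s['position'],s['time_s']); print(rel([0.571,0.257,0.06],76.3)); print(proj(c,[.571,.257,.102]))
for b in blobs(c,(0,150,70),(8,255,255))+blobs(c,(172,150,70),(180,255,255)): print(b, onz(c,*b[1],.102))
E
```

```text
[0.427 0.363 0.02  1.226 0.002 0.646] [0.57007419 0.26011915 0.23072048] 2.8
[array([ -3.4, 170.7,  -1.6]), array([0.  , 1.13, 0.18]), ('yaw', np.float64(77.43))]
(np.float64(283.23837125316123), np.float64(198.214163443802))
([273, 175, 23, 32, 512], [283.5, 191.7]) [0.56541036 0.25851556 0.102     ]
([98, 178, 24, 23, 407], [109.6, 189.4]) [0.53040854 0.11568449 0.102     ]
```

View pics/w1.png

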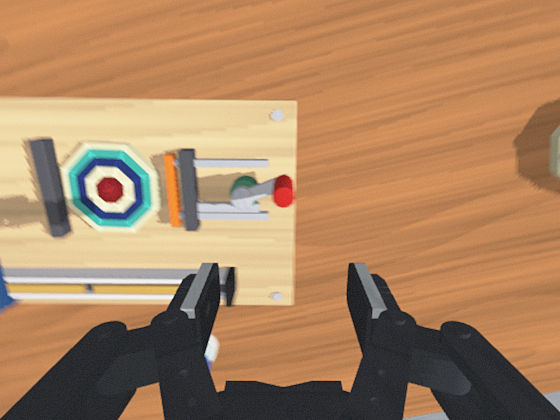

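The wrist view (image right is jig +y, down is +x) has the handle at about (284,191), the hub at (243,190), and jig corners at (297,100) and (293,304). I'll use these to refine the positions.

```bash

python3 - <<'E'
from h import *
c=ctrl.camera('wrist'); print(c['position'], rot(c['orientation']).apply([0,0,-1]))
for z in(.06,.078,.09,.102): print(z,onz(c,283.5,191.7,z))
A=onz(c,297,100,.012); B=onz(c,293,304,.012); print(A,B)
d=(B-A)[:2]; L=np.linalg.norm(d); ex=d/L; ey=np.array([-ex[1],ex[0]]); print(L,np.degrees(np.arctan2(ex[1],ex[0])))
for yaw in(-13.7,-13.2):
    a=np.radians(yaw); ex=np.array([np.cos(a),np.sin(a)]); ey=np.array([-ex[1],ex[0]])
    m=(A+B)[:2]/2 ; ax=m-.03*ex+(.185-.21)*ey; print(yaw,'axis',ax,'o',m-.21*ey)
    for z in (.078,.085): 
        h=onz(c,283.5,191.7,z)[:2]-ax; print(z,h@ex,h@ey,np.hypot(*h))
t=ctrl.camera('top')
for z in (.078,.085): print('top',onz(t,123.8,213.4,z))
E
```

```text
[0.48829545 0.27926413 0.373185  ] [ 0.31696687 -0.06774587 -0.94601401]
0.06 [0.57883348 0.26051516 0.06      ]
0.078 [0.5736299  0.26159273 0.078     ]
0.09 [0.57016084 0.26231112 0.09      ]
0.102 [0.56669179 0.26302951 0.102     ]
[0.49957128 0.29255945 0.012     ] [0.74051659 0.23722849 0.012     ]
0.2472168203711595 -12.933234933835605
-13.7 axis [0.58497651 0.24771039] o [0.57030792 0.06086866]
0.078 -0.014311656739627737 0.010800072986564132 0.017929447708952006
0.085 -0.01637694828561199 0.010727939239714265 0.019577873109217218
-13.2 axis [0.5851278  0.24740502] o [0.57209025 0.0604424 ]
0.078 -0.01443388565467472 0.011187300921803948 0.018261784058717267
0.085 -0.016499728038387826 0.011133192761576654 0.01990449714027421
top [0.57041587 0.25440373 0.078     ]
top [0.56924658 0.25229669 0.085     ]
```

```bash

python3 - <<'E'
from h import *
c=ctrl.camera('wrist')
b=[b for b in blobs(c,(0,150,70),(8,255,255),200) if b[0][0]>230][0]; print(b)
g=cv2.cvtColor(c['frame'],cv2.COLOR_RGB2HSV); print(g[150,280:310:2].tolist())
# jig edge: plywood less saturated than table
cols=lambda r:[int(np.abs(np.diff(c['frame'][r,280:315].astype(int).sum(1))).argmax())+280.5]
print([cols(r) for r in(115,140,150,230,250,280,290)])
A=onz(c,b[0][0]*0+cols(115)[0],100,.012);B=onz(c,cols(290)[0]+0,304,.012)
d=(B-A)[:2]; print(A,B,np.linalg.norm(d),np.degrees(np.arctan2(d[1],d[0])))
a=np.radians(-13.5); ex=np.array([np.cos(a),np.sin(a)]); ey=np.array([-ex[1],ex[0]])
m=(A+B)[:2]/2; ax=m-.03*ex-.055*ey; print('axis',ax,'o',m-.24*ey)
for z in(.08,.085,.09):
  P=onz(c,*b[1],z); h=P[:2]-ax; print(z,P,h@ex,h@ey,np.hypot(*h))
print(ctrl.sense()['position'])
E
```

```text
([271, 176, 22, 32, 542], [281.4, 191.7])
[[20, 84, 229], [19, 84, 229], [19, 85, 228], [19, 86, 228], [19, 83, 228], [19, 86, 227], [19, 81, 231], [17, 101, 227], [13, 146, 199], [13, 139, 203], [13, 141, 205], [13, 141, 206], [13, 140, 209], [12, 143, 204], [13, 145, 204]]
[[295.5], [294.5], [294.5], [292.5], [292.5], [291.5], [291.5]]
[0.49785748 0.28719658 0.012     ] [0.73782553 0.22850666 0.012     ] 0.2470408293839065 -13.743268541293208
axis [0.57583091 0.21137464] o [0.56181462 0.02448284]
0.08 [0.57092329 0.25529759 0.08      ] -0.015025637199599911 0.041563702031026994 0.044196279252647484
0.085 [0.56949657 0.2556638  0.085     ] -0.01649842274684438 0.04158672514685604 0.04473984422831333
0.09 [0.56806985 0.25603    0.09      ] -0.01797120829408897 0.04160974826268512 0.045324777749411634
[0.56826553 0.25497333 0.23076203]
```

Emit:
jog_arm(
  moves=[
    {"xyz": [0, 45, -1], "rotation": [0, 0, 0], "gripper": 60},
    {"xyz": [0, 90, -1], "rotation": [0, 0, 0], "gripper": 60},
    {"xyz": [0, 130, -1], "rotation": [0, 0, 0], "gripper": 60},
    {"xyz": [0, 155, -1], "rotation": [0, 0, 0], "gripper": 60},
    {"xyz": [0, 169, -1], "rotation": [0, 0, 0], "gripper": 60},
  ],
)

```text
time_s: 3.45
position: [0.5675, 0.2525, 0.0599]
orientation: [0.556, -0.555, -0.436, 0.439]
ft_force: [-0.3, -0.0, -0.3]
grip_width: 0.701
```

Emit:
jog_arm(
  moves=[
    {"xyz": [0, 0, 0], "rotation": [0, 0, 0], "gripper": 40},
    {"xyz": [0, 0, 0], "rotation": [0, 0, 0], "gripper": 10},
    {"xyz": [0, 0, 0], "rotation": [0, 0, 0], "gripper": 10},
    {"xyz": [0, 0, 0], "rotation": [0, 0, 0], "gripper": 10},
    {"xyz": [0, 0, 0], "rotation": [0, 0, 0], "gripper": 10},
  ],
  squeeze=60,
)

```text
time_s: 3.95
position: [0.5708, 0.2543, 0.0644]
orientation: [-0.554, 0.556, 0.439, -0.437]
ft_force: [-1.6, -3.6, 8.1]
grip_width: 0.217
```

```bash

python3 - <<'E'
from h import *
s=ctrl.sense(); print(s['position'],s['grip_width']*85.4,s['ft_force'],rel([0,0,0],76.5,s))
ax=np.array([.5757,.2105]); p=s['position'][:2]-ax; print(p,np.hypot(*p))
# arc table in tool axes, cumulative shifts per 0.17 rad
T=rot(s['orientation']); r0=.045; a0=np.arctan2(p[1],p[0]); print('crank',np.pi-0-(a0-np.radians(-13.6)))
for k in range(0,21):
    a=a0-k*.17; P=ax+r0*np.array([np.cos(a),np.sin(a)]); print(k,P.round(4), T.inv().apply(np.array([*P,.061])-s['position']).round(4)*1000)
E
```

```text
[0.57084945 0.25429215 0.06444419] 18.491976230495833 [-1.62208562 -3.59547646  8.10256797] [array([-379.7,   62.8,  496.6]), array([0.17, 0.1 , 0.02]), ('yaw', np.float64(76.6))]
[-0.00485055  0.04379215] 0.04405996672127798
crank 1.223118149566759
0 [0.5707 0.2552] [0.9 3.4 0.3]
1 [0.5784 0.2554] [ 2.8  3.5 -7.1]
2 [0.5859 0.2543] [  3.5   3.5 -14.7]
3 [0.5932 0.252 ] [  2.9   3.5 -22.3]
4 [0.6    0.2484] [  1.    3.5 -29.7]
5 [0.606  0.2437] [ -2.1   3.6 -36.7]
6 [0.6112 0.2381] [ -6.4   3.6 -43. ]
7 [0.6154 0.2317] [-11.6   3.6 -48.5]
8 [0.6184 0.2247] [-17.8   3.6 -53.1]
9 [0.6202 0.2173] [-24.6   3.6 -56.6]
10 [0.6207 0.2096] [-31.9   3.6 -58.8]
11 [0.6199 0.2021] [-39.5   3.6 -59.8]
12 [0.6178 0.1947] [-47.1   3.6 -59.5]
13 [0.6146 0.1878] [-54.6   3.6 -57.9]
14 [0.6102 0.1815] [-61.7   3.6 -55.1]
15 [0.6048 0.1761] [-68.2   3.6 -51.1]
16 [0.5985 0.1717] [-73.9   3.6 -46. ]
17 [0.5916 0.1684] [-78.7   3.5 -40.1]
18 [0.5843 0.1663] [-82.5   3.5 -33.4]
19 [0.5767 0.1655] [-85.    3.5 -26.2]
20 [0.5691 0.166 ] [-86.3   3.5 -18.7]
```

Emit:
jog_arm(
  moves=[
    {"xyz": [2, -3, -7], "rotation": [0, 0, 0], "gripper": 10},
    {"xyz": [3, -3, -15], "rotation": [0, 0, 0], "gripper": 10},
    {"xyz": [2, -3, -22], "rotation": [0, 0, 0], "gripper": 10},
    {"xyz": [0, -3, -30], "rotation": [0, 0, 0], "gripper": 10},
    {"xyz": [-3, -3, -37], "rotation": [0, 0, 0], "gripper": 10},
  ],
)

```text
time_s: 4.45
position: [0.6036, 0.2458, 0.0648]
orientation: [0.557, -0.552, -0.439, 0.439]
ft_force: [-2.8, 7.8, -9.0]
grip_width: 0.216
```

```bash
cat >> h.py <<'E'
def crank(ax=(.5757,.2105)):
    s=ctrl.sense(); p=s['position'][:2]-np.array(ax); print('t',s['time_s'],'pos',s['position'].round(4),'w',round(s['grip_width']*85.4,1),'F',s['ft_force'].round(1),'r',np.hypot(*p).round(4),'crank',((np.pi-(np.arctan2(p[1],p[0])+np.radians(13.6)))%(2*np.pi)).round(3),rel([0,0,0],76.5,s)[1:])
    return s
E
python3 -c "
from h import *
crank()"
```

```text
t 4.45 pos [0.6036 0.2458 0.0648] w 18.5 F [-2.8  7.8 -9. ] r 0.045 crank 2.001 [array([-0.24,  0.24,  0.26]), ('yaw', np.float64(76.74))]
```

Emit:
jog_arm(
  moves=[
    {"xyz": [-4, 2, -6], "rotation": [0, 0, 0], "gripper": 10},
    {"xyz": [-10, 2, -12], "rotation": [0, 0, 0], "gripper": 10},
    {"xyz": [-16, 2, -16], "rotation": [0, 0, 0], "gripper": 10},
    {"xyz": [-22, 2, -20], "rotation": [0, 0, 0], "gripper": 10},
    {"xyz": [-30, 2, -22], "rotation": [0, 0, 0], "gripper": 10},
  ],
)

```text
time_s: 4.95
position: [0.6219, 0.2119, 0.0648]
orientation: [0.555, -0.554, -0.441, 0.436]
ft_force: [5.3, 7.3, -5.8]
grip_width: 0.217
```

```bash
python3 -c "
from h import *
crank()"
```

```text
t 4.95 pos [0.6219 0.2119 0.0648] w 18.5 F [ 5.3  7.3 -5.8] r 0.0463 crank 2.873 [array([0.18, 0.21, 0.4 ]), ('yaw', np.float64(76.71))]
```

Emit:
jog_arm(
  moves=[
    {"xyz": [-8, 1, -1], "rotation": [0, 0, 0], "gripper": 10},
    {"xyz": [-15, 1, 0], "rotation": [0, 0, 0], "gripper": 10},
    {"xyz": [-23, 1, 2], "rotation": [0, 0, 0], "gripper": 10},
    {"xyz": [-30, 1, 5], "rotation": [0, 0, 0], "gripper": 10},
    {"xyz": [-36, 1, 9], "rotation": [0, 0, 0], "gripper": 10},
  ],
)

```text
time_s: 5.45
position: [0.6074, 0.1765, 0.0647]
orientation: [-0.553, 0.557, 0.441, -0.435]
ft_force: [10.1, -0.7, -2.9]
grip_width: 0.21
```

```bash
python3 -c "
from h import *
crank()"
```

```text
t 5.45 pos [0.6074 0.1765 0.0647] w 18.0 F [10.1 -0.7 -2.9] r 0.0465 crank 3.725 [array([0.53, 0.1 , 0.22]), ('yaw', np.float64(76.6))]
```

Emit:
jog_arm(
  moves=[
    {"xyz": [-5, 1, 6], "rotation": [0, 0, 0], "gripper": 10},
    {"xyz": [-10, 1, 12], "rotation": [0, 0, 0], "gripper": 10},
    {"xyz": [-13, 1, 18], "rotation": [0, 0, 0], "gripper": 10},
    {"xyz": [-15, 1, 25], "rotation": [0, 0, 0], "gripper": 10},
    {"xyz": [-17, 1, 32], "rotation": [0, 0, 0], "gripper": 10},
  ],
)

```text
time_s: 5.95
position: [0.5728, 0.165, 0.0646]
orientation: [-0.552, 0.559, 0.44, -0.435]
ft_force: [8.2, -7.2, 3.7]
grip_width: 0.219
```

```bash
python3 -c "
from h import *
crank()"
```

```text
t 5.95 pos [0.5728 0.165  0.0646] w 18.7 F [ 8.2 -7.2  3.7] r 0.0456 crank 4.539 [array([ 0.67,  0.01, -0.04]), ('yaw', np.float64(76.51))]
```

Emit:
jog_arm(
  moves=[
    {"xyz": [0, 0, 2], "rotation": [0, 0, 0], "gripper": 10},
    {"xyz": [0, 0, 4], "rotation": [0, 0, 0], "gripper": 10},
    {"xyz": [0, 0, 6], "rotation": [0, 0, 0], "gripper": 10},
    {"xyz": [0, 0, 7], "rotation": [0, 0, 0], "gripper": 10},
    {"xyz": [0, 0, 7], "rotation": [0, 0, 0], "gripper": 10},
  ],
)

```text
time_s: 6.45
position: [0.5707, 0.1654, 0.0648]
orientation: [-0.55, 0.562, 0.441, -0.434]
ft_force: [21.6, -12.7, -6.1]
grip_width: 0.221
```

```bash
python3 -c "
from h import *
crank()"
```

```text
t 6.45 pos [0.5707 0.1654 0.0648] w 18.9 F [ 21.6 -12.7  -6.1] r 0.0454 crank 4.586 [array([ 1.15, -0.06, -0.11]), ('yaw', np.float64(76.44))]
```

Emit:
jog_arm(
  moves=[
    {"xyz": [0, 0, -3], "rotation": [0, 0, 0], "gripper": 10},
    {"xyz": [0, 0, -4], "rotation": [0, 0, 0], "gripper": 50},
    {"xyz": [0, 0, -4], "rotation": [0, 0, 0], "gripper": 50},
    {"xyz": [0, 0, -4], "rotation": [0, 0, 0], "gripper": 50},
    {"xyz": [0, 0, -4], "rotation": [0, 0, 0], "gripper": 50},
  ],
)

```text
time_s: 6.95
position: [0.5638, 0.1678, 0.0613]
orientation: [0.555, -0.554, -0.438, 0.439]
ft_force: [0.3, 0.2, 0.1]
grip_width: 0.58
```

Emit:
jog_arm(
  moves=[
    {"xyz": [0, -20, 0], "rotation": [0, 0, 0], "gripper": 50},
    {"xyz": [0, -50, 0], "rotation": [0, 0, 0], "gripper": 50},
    {"xyz": [0, -90, 0], "rotation": [0, 0, 0], "gripper": 50},
    {"xyz": [0, -125, 0], "rotation": [0, 0, 0], "gripper": 50},
    {"xyz": [0, -145, 0], "rotation": [0, 0, 0], "gripper": 50},
  ],
)

```text
time_s: 7.45
position: [0.5651, 0.1681, 0.2095]
orientation: [-0.554, 0.555, 0.44, -0.437]
ft_force: [0.6, -0.5, -0.7]
grip_width: 0.586
```

```bash
python3 - <<'E'
from h import *
s=crank(); shot('wrist','w2.png'); t=shot('top','t2.png')
ctrl.sense()
c=ctrl.camera('scene')
K=[b for b in blobs(c,(0,0,0),(180,255,45),60) if 150<b[0][4]<300 and b[1][1]>100]; print(K)
im=np.hstack([cv2.resize(c['frame'][120:270,230:430],(400,300)),cv2.resize(t['frame'][140:290,110:310],(400,300))])
cv2.imwrite('pics/c2.png',im[:,:,::-1])
E
```

```text
t 7.45 pos [0.5651 0.1681 0.2095] w 50.0 F [ 0.6 -0.5 -0.7] r 0.0437 crank 4.721 [array([0.16, 0.16, 0.11]), ('yaw', np.float64(76.66))]
[([266, 223, 13, 22, 220], [272.2, 233.2])]
```

View pics/c2.png

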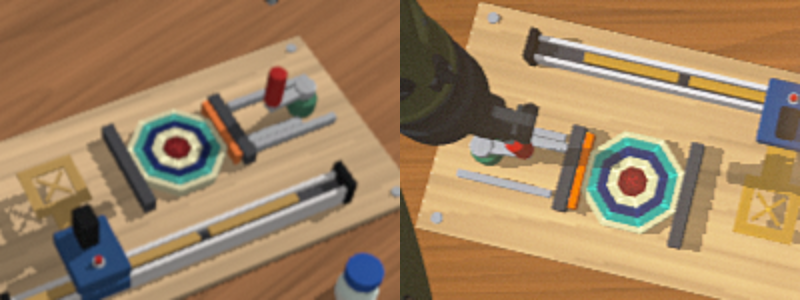

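View pics/w2.png

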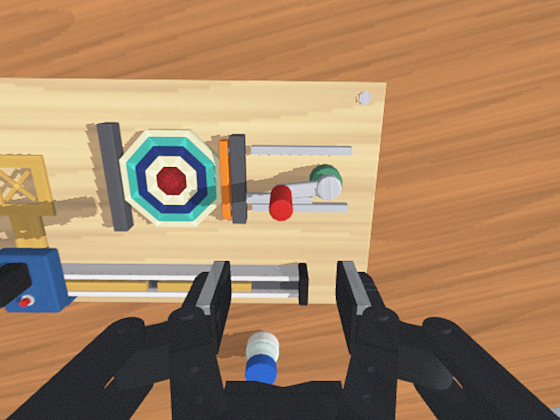

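Both views show the coaster touching the fixed jaw and the orange pad, with the handle on the jaw side of its hub, so it is clamped. A dark mark in the brass strip, at about (152,287) in the wrist view, is probably the notch. Next I'll locate the knob.

```bash
python3 - <<'E'
from h import *
t=ctrl.camera('top'); s=ctrl.camera('scene'); w=ctrl.camera('wrist')
a=np.radians(-13.65); ex=np.array([np.cos(a),np.sin(a)]); ey=np.array([-ex[1],ex[0]]); o=np.array([.5612,.0229])
def J(P): P=P[:2]-o; return (P@ex).round(4),(P@ey).round(4)
for n,k,p in(('top',t,(304,201)),('scene',s,(272.2,233.2))):
  for z in(.086,.095): P=onz(k,*p,z); print(n,z,P.round(4),J(P))
for n,k,p in(('top',t,(251.5,179)),('scene',s,(332.5,238)),('wrist',w,(152,287))):
  for z in(.02,.03): P=onz(k,*p,z); print('mark',n,z,P.round(4),J(P))
for n,k,p in(('top',t,(306.5,189)),('scene',s,(279.5,250.5))):
  P=onz(k,*p,.07); print('pin',n,P.round(4),J(P))
E
```

```text
top 0.086 [ 0.5877 -0.1006  0.086 ] (np.float64(0.0548), np.float64(-0.1137))
top 0.095 [ 0.586  -0.1002  0.095 ] (np.float64(0.0531), np.float64(-0.1138))
scene 0.086 [ 0.5889 -0.1025  0.086 ] (np.float64(0.0565), np.float64(-0.1153))
scene 0.095 [ 0.5934 -0.1057  0.095 ] (np.float64(0.0616), np.float64(-0.1174))
mark top 0.02 [0.6488 0.0057 0.02  ] (np.float64(0.0892), np.float64(0.004))
mark top 0.03 [0.6465 0.0051 0.03  ] (np.float64(0.0871), np.float64(0.0029))
mark scene 0.02 [0.6411 0.0105 0.02  ] (np.float64(0.0806), np.float64(0.0068))
mark scene 0.03 [0.6451 0.0058 0.03  ] (np.float64(0.0855), np.float64(0.0032))
mark wrist 0.02 [ 0.6508 -0.0043  0.02  ] (np.float64(0.0935), np.float64(-0.0053))
mark wrist 0.03 [0.6457 0.0016 0.03  ] (np.float64(0.0871), np.float64(-0.0008))
pin top [ 0.6149 -0.1068  0.07  ] (np.float64(0.0828), np.float64(-0.1134))
pin scene [ 0.6198 -0.1092  0.07  ] (np.float64(0.0881), np.float64(-0.1146))
```

Emit:
jog_arm(
  moves=[
    {"xyz": [-43, 0, -14], "rotation": [0, 0, 0], "gripper": 55},
    {"xyz": [-86, 0, -28], "rotation": [0, 0, 0], "gripper": 55},
    {"xyz": [-129, 0, -42], "rotation": [0, 0, 0], "gripper": 55},
    {"xyz": [-172, 0, -57], "rotation": [0, 0, 0], "gripper": 55},
    {"xyz": [-215, 0, -71], "rotation": [0, 0, 0], "gripper": 55},
  ],
)

```text
time_s: 8.25
position: [0.5826, -0.0597, 0.2045]
orientation: [0.555, -0.554, -0.438, 0.439]
ft_force: [1.7, 0.2, -0.4]
grip_width: 0.646
```

Emit:
jog_arm(
  moves=[
    {"xyz": [-42, 0, -14], "rotation": [0, 0, 0], "gripper": 55},
    {"xyz": [-42, 20, -14], "rotation": [0, 0, 0], "gripper": 55},
    {"xyz": [-42, 40, -14], "rotation": [0, 0, 0], "gripper": 55},
    {"xyz": [-42, 60, -14], "rotation": [0, 0, 0], "gripper": 55},
    {"xyz": [-42, 60, -14], "rotation": [0, 0, 0], "gripper": 55},
  ],
)

```text
time_s: 8.75
position: [0.5842, -0.1019, 0.1418]
orientation: [0.557, -0.553, -0.436, 0.44]
ft_force: [-1.0, 0.6, -0.7]
grip_width: 0.642
```

```bash
python3 - <<'E'
from h import *
ctrl.camera('wrist'); c=shot('wrist','w3.png'); s=ctrl.sense(); print(s['q'].round(3),s['position'],s['ft_force']); print(rel([.588,-.1015,.069],76.35,s)); print(proj(c,[.588,-.1015,.104]),proj(c,[.588,-.1015,.066]))
E
```

```text
[-0.172  0.353 -0.192  1.028  0.     0.061] [ 0.58648081 -0.10200257  0.14517214] [ 0.46133419  1.2454024  -0.49903832]
[array([ 0.9, 76.2, -1.6]), array([-0.16,  0.29, -0.01]), ('yaw', np.float64(76.64))]
(np.float64(282.5304116912508), np.float64(244.47128299339343)) (np.float64(282.63810699581353), np.float64(221.51385736237233))
```

View pics/w3.png

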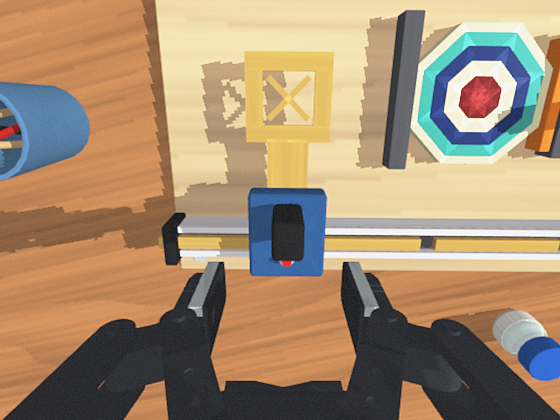

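The knob's top face is at about (288,248), roughly 3.5 mm to jig +y of the prediction and well between the fingers. The dark mark in the strip is at (427,242).

Emit:
jog_arm(
  moves=[
    {"xyz": [3, 20, -1], "rotation": [0, 0, 0], "gripper": 55},
    {"xyz": [4, 40, -2], "rotation": [0, 0, 0], "gripper": 55},
    {"xyz": [4, 58, -2], "rotation": [0, 0, 0], "gripper": 55},
    {"xyz": [4, 70, -2], "rotation": [0, 0, 0], "gripper": 55},
    {"xyz": [4, 74, -2], "rotation": [0, 0, 0], "gripper": 55},
  ],
)

```text
time_s: 9.35
position: [0.59, -0.0986, 0.0717]
orientation: [0.555, -0.554, -0.438, 0.439]
ft_force: [-0.5, 0.5, 0.9]
grip_width: 0.643
```

Emit:
jog_arm(
  moves=[
    {"xyz": [4, 0, 0], "rotation": [0, 0, 0], "gripper": 40},
    {"xyz": [0, 0, 0], "rotation": [0, 0, 0], "gripper": 10},
    {"xyz": [0, 0, 0], "rotation": [0, 0, 0], "gripper": 10},
    {"xyz": [0, 0, 0], "rotation": [0, 0, 0], "gripper": 10},
    {"xyz": [0, 0, 0], "rotation": [0, 0, 0], "gripper": 10},
  ],
  squeeze=50,
)

```text
time_s: 9.85
position: [0.5912, -0.0995, 0.0736]
orientation: [-0.554, 0.556, 0.438, -0.438]
ft_force: [-2.2, -1.9, 5.2]
grip_width: 0.225
```

```bash
cat >> h.py <<'E'
a_=np.radians(-13.65); EX=np.array([np.cos(a_),np.sin(a_)]); EY=np.array([-EX[1],EX[0]]); O=np.array([.5612,.0229])
def knob():
    s=ctrl.sense(); p=s['position'][:2]-O; F=s['ft_force'][:2]
    print('t',s['time_s'],'jig',(p@EX*1000).round(2),(p@EY*1000).round(2),'z',s['position'][2].round(4),'w',round(s['grip_width']*85.4,1),'Fx,Fy,Fz',(F@EX).round(1),(F@EY).round(1),s['ft_force'][2].round(1),'v',np.abs(s['joint_vel']).max().round(4),rel([0,0,0],76.35,s)[1:])
E
python3 -c "
from h import *
knob()"
```

```text
t 9.85 jig 57.99 -111.84 z 0.0736 w 19.2 Fx,Fy,Fz -1.7 -2.3 5.2 v 0.0012 [array([ 0.11,  0.23, -0.03]), ('yaw', np.float64(76.58))]
```

Emit:
jog_arm(
  moves=[
    {"xyz": [10, -2, 0], "rotation": [0, 0, 0], "gripper": 10},
    {"xyz": [25, -2, 0], "rotation": [0, 0, 0], "gripper": 10},
    {"xyz": [43, -2, 0], "rotation": [0, 0, 0], "gripper": 10},
    {"xyz": [58, -2, 0], "rotation": [0, 0, 0], "gripper": 10},
    {"xyz": [65, -2, 0], "rotation": [0, 0, 0], "gripper": 10},
  ],
)

```text
time_s: 10.35
position: [0.6068, -0.0361, 0.0736]
orientation: [-0.554, 0.556, 0.438, -0.438]
ft_force: [6.4, -6.0, -10.0]
grip_width: 0.224
```

```bash
python3 -c "
from h import *
knob()"
```

```text
t 10.35 jig 58.26 -46.59 z 0.0736 w 19.1 Fx,Fy,Fz 7.6 -4.3 -10.0 v 0.1024 [array([ 0.13,  0.25, -0.12]), ('yaw', np.float64(76.6))]
```

Emit:
jog_arm(
  moves=[
    {"xyz": [8, 0, 0], "rotation": [0, 0, 0], "gripper": 10},
    {"xyz": [16, 0, 0], "rotation": [0, 0, 0], "gripper": 10},
    {"xyz": [24, 0, 0], "rotation": [0, 0, 0], "gripper": 10},
    {"xyz": [30, 0, 0], "rotation": [0, 0, 0], "gripper": 10},
    {"xyz": [32, 0, 0], "rotation": [0, 0, 0], "gripper": 10},
  ],
)

```text
time_s: 10.85
position: [0.6145, -0.0053, 0.0736]
orientation: [-0.554, 0.556, 0.438, -0.438]
ft_force: [6.0, -6.3, -8.9]
grip_width: 0.227
```

```bash
python3 -c "
from h import *
knob()"
```

```text
t 10.85 jig 58.44 -14.83 z 0.0736 w 19.4 Fx,Fy,Fz 7.3 -4.7 -8.9 v 0.0272 [array([ 0.16,  0.24, -0.09]), ('yaw', np.float64(76.59))]
```

Emit:
jog_arm(
  moves=[
    {"xyz": [2, 1, -1], "rotation": [0, 0, 0], "gripper": 10},
    {"xyz": [4, 1, -2], "rotation": [0, 0, 0], "gripper": 10},
    {"xyz": [6, 1, -2], "rotation": [0, 0, 0], "gripper": 10},
    {"xyz": [7, 1, -2], "rotation": [0, 0, 0], "gripper": 10},
    {"xyz": [8, 1, -2], "rotation": [0, 0, 0], "gripper": 10},
  ],
)

```text
time_s: 11.35
position: [0.6165, 0.0028, 0.0736]
orientation: [-0.555, 0.555, 0.438, -0.438]
ft_force: [-2.5, -3.9, 3.9]
grip_width: 0.222
```

```bash
python3 - <<'E'
from h import *
knob(); s=shot('scene','s4.png'); t=ctrl.camera('top'); w=ctrl.camera('wrist')
def cr(c,P,n,k): 
    u,v=map(int,proj(c,P)); return cv2.resize(c['frame'][max(0,v-n):v+n,max(0,u-n):u+n],(k,k),interpolation=cv2.INTER_CUBIC)
p=ctrl.sense()['position'].copy(); p[2]=.066; p[:2]+=.03*EX
cv2.imwrite('pics/c4.png',np.hstack([cr(s,p,40,400),cr(t,p,40,400)])[:,:,::-1])
E
```

```text
t 11.35 jig 58.51 -6.51 z 0.0736 w 19.0 Fx,Fy,Fz -1.5 -4.4 3.9 v 0.0141 [array([ 0.01,  0.27, -0.02]), ('yaw', np.float64(76.62))]
```

View pics/c4.png

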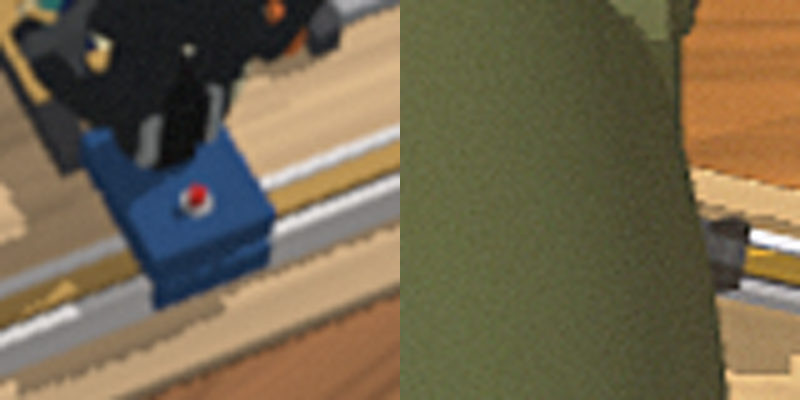

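The scene crop shows the knob gripped and the red pin still up at (198,193). The arm hides it in the top view. I'll continue in small steps.

```bash
cat >> h.py <<'E'
def pin():
    knob(); c=ctrl.camera('scene'); s=ctrl.sense(); p=s['position'].copy(); p[:2]+=.03*EX; p[2]=.064
    u,v=proj(c,p); U,V=int(u),int(v); im=c['frame'][V-12:V+12,U-12:U+12].astype(float)
    w=np.clip(im[:,:,0]-1.6*im[:,:,1:].max(2),0,None); y,x=np.mgrid[:24,:24]
    print('pin du,dv',((w*x).sum()/w.sum()+U-12-u).round(2),((w*y).sum()/w.sum()+V-12-v).round(2),'sum',w.sum().round())
E
python3 -c "
from h import *
pin()"
```

```text
t 11.5 jig 58.51 -6.01 z 0.0736 w 19.2 Fx,Fy,Fz -2.3 -1.8 5.0 v 0.0018 [array([0.  , 0.29, 0.04]), ('yaw', np.float64(76.64))]
pin du,dv -1.2 -2.4 sum 760.0
```

Emit:
jog_arm(
  moves=[
    {"xyz": [1, 0, 0], "rotation": [0, 0, 0], "gripper": 10},
    {"xyz": [2, 0, 0], "rotation": [0, 0, 0], "gripper": 10},
    {"xyz": [3, 0, 0], "rotation": [0, 0, 0], "gripper": 10},
    {"xyz": [4, 0, 0], "rotation": [0, 0, 0], "gripper": 10},
    {"xyz": [4, 0, 0], "rotation": [0, 0, 0], "gripper": 10},
  ],
)

```text
time_s: 12.05
position: [0.6178, 0.0079, 0.0736]
orientation: [0.555, -0.554, -0.439, 0.438]
ft_force: [-2.1, 1.7, 5.9]
grip_width: 0.226
```

```bash
python3 -c "
from h import *
pin()"
```

```text
t 12.05 jig 58.52 -1.21 z 0.0736 w 19.3 Fx,Fy,Fz -2.4 1.2 5.9 v 0.0031 [array([0.  , 0.31, 0.13]), ('yaw', np.float64(76.66))]
pin du,dv -1.26 -2.05 sum 631.0
```

Emit:
jog_arm(
  moves=[
    {"xyz": [1, 0, 0], "rotation": [0, 0, 0], "gripper": 10},
    {"xyz": [2, 0, 0], "rotation": [0, 0, 0], "gripper": 10},
    {"xyz": [3, 0, 0], "rotation": [0, 0, 0], "gripper": 10},
    {"xyz": [3, 0, 0], "rotation": [0, 0, 0], "gripper": 10},
    {"xyz": [3, 0, 0], "rotation": [0, 0, 0], "gripper": 10},
  ],
)

```text
time_s: 12.6
position: [0.6184, 0.0104, 0.0736]
orientation: [0.555, -0.554, -0.439, 0.438]
ft_force: [-2.2, 0.0, 5.3]
grip_width: 0.228
```

```bash
python3 -c "
from h import *
pin()"
```

```text
t 12.6 jig 58.56 1.38 z 0.0736 w 19.5 Fx,Fy,Fz -2.2 -0.5 5.3 v 0.0015 [array([0.01, 0.31, 0.08]), ('yaw', np.float64(76.66))]
pin du,dv -1.18 -1.86 sum 549.0
```

Emit:
jog_arm(
  moves=[
    {"xyz": [1, 0, 0], "rotation": [0, 0, 0], "gripper": 10},
    {"xyz": [1, 0, 0], "rotation": [0, 0, 0], "gripper": 10},
    {"xyz": [1, 0, 0], "rotation": [0, 0, 0], "gripper": 10},
    {"xyz": [1, 0, 0], "rotation": [0, 0, 0], "gripper": 10},
    {"xyz": [1, 0, 0], "rotation": [0, 0, 0], "gripper": 10},
  ],
)

```text
time_s: 13.15
position: [0.6187, 0.0113, 0.0736]
orientation: [0.555, -0.554, -0.439, 0.438]
ft_force: [-2.6, -0.6, 5.0]
grip_width: 0.224
```

```bash
python3 -c "
from h import *
pin()"
```

```text
t 13.15 jig 58.57 2.33 z 0.0736 w 19.2 Fx,Fy,Fz -2.3 -1.2 5.0 v 0.0014 [array([0.01, 0.3 , 0.07]), ('yaw', np.float64(76.65))]
pin du,dv -1.21 -1.86 sum 623.0
```

Emit:
jog_arm(
  moves=[
    {"xyz": [1, 0, 0], "rotation": [0, 0, 0], "gripper": 10},
    {"xyz": [1, 0, 0], "rotation": [0, 0, 0], "gripper": 10},
    {"xyz": [1, 0, 0], "rotation": [0, 0, 0], "gripper": 10},
    {"xyz": [1, 0, 0], "rotation": [0, 0, 0], "gripper": 10},
    {"xyz": [1, 0, 0], "rotation": [0, 0, 0], "gripper": 10},
  ],
)

```text
time_s: 13.7
position: [0.6189, 0.0123, 0.0736]
orientation: [0.555, -0.555, -0.439, 0.438]
ft_force: [-2.5, -0.5, 4.9]
grip_width: 0.226
```

```bash
python3 -c "
from h import *
pin()"
```

```text
t 13.7 jig 58.57 3.27 z 0.0736 w 19.3 Fx,Fy,Fz -2.3 -1.1 4.9 v 0.0012 [array([0.01, 0.3 , 0.07]), ('yaw', np.float64(76.65))]
pin du,dv -1.23 -1.86 sum 656.0
```

Emit:
jog_arm(
  moves=[
    {"xyz": [1, 0, 0], "rotation": [0, 0, 0], "gripper": 10},
    {"xyz": [1, 0, 0], "rotation": [0, 0, 0], "gripper": 10},
    {"xyz": [1, 0, 0], "rotation": [0, 0, 0], "gripper": 10},
    {"xyz": [1, 0, 0], "rotation": [0, 0, 0], "gripper": 10},
    {"xyz": [1, 0, 0], "rotation": [0, 0, 0], "gripper": 10},
  ],
)

```text
time_s: 14.25
position: [0.619, 0.0128, 0.0736]
orientation: [0.555, -0.555, -0.439, 0.438]
ft_force: [-3.2, -1.0, 5.2]
grip_width: 0.227
```

```bash
python3 -c "
from h import *
pin()"
```

```text
t 14.25 jig 58.57 3.8 z 0.0736 w 19.4 Fx,Fy,Fz -2.9 -1.7 5.2 v 0.0012 [array([0.01, 0.29, 0.02]), ('yaw', np.float64(76.64))]
pin du,dv -1.2 -1.89 sum 537.0
```

Emit:
jog_arm(
  moves=[
    {"xyz": [1, 0, 0], "rotation": [0, 0, 0], "gripper": 10},
    {"xyz": [1, 0, 0], "rotation": [0, 0, 0], "gripper": 10},
    {"xyz": [1, 0, 0], "rotation": [0, 0, 0], "gripper": 10},
    {"xyz": [1, 0, 0], "rotation": [0, 0, 0], "gripper": 10},
    {"xyz": [1, 0, 0], "rotation": [0, 0, 0], "gripper": 10},
  ],
)

```text
time_s: 14.8
position: [0.6191, 0.0131, 0.0736]
orientation: [-0.555, 0.555, 0.438, -0.439]
ft_force: [-3.9, -3.0, 6.2]
grip_width: 0.224
```

```bash
python3 -c "
from h import *
pin()"
```

```text
t 14.8 jig 58.55 4.16 z 0.0736 w 19.2 Fx,Fy,Fz -3.1 -3.9 6.2 v 0.0003 [array([ 0.01,  0.27, -0.04]), ('yaw', np.float64(76.62))]
pin du,dv -1.24 -1.95 sum 595.0
```

The far wall shows: the force rises to about 4 N and the carriage stalls at 4.2 mm. I'll move back to the middle of the play, about 2.6 mm.

Emit:
jog_arm(
  moves=[
    {"xyz": [-1, 0, 0], "rotation": [0, 0, 0], "gripper": 10},
    {"xyz": [-2, 0, 0], "rotation": [0, 0, 0], "gripper": 10},
    {"xyz": [-2.5, 0, 0], "rotation": [0, 0, 0], "gripper": 10},
    {"xyz": [-2.5, 0, 0], "rotation": [0, 0, 0], "gripper": 10},
    {"xyz": [-2.5, 0, 0], "rotation": [0, 0, 0], "gripper": 10},
  ],
)

```text
time_s: 15.35
position: [0.6188, 0.0119, 0.0736]
orientation: [0.555, -0.554, -0.439, 0.438]
ft_force: [-2.2, 0.3, 4.7]
grip_width: 0.225
```

```bash
python3 - <<'E'
from h import *
pin(); s=ctrl.camera('scene')
p=ctrl.sense()['position'].copy(); p[2]=.066; p[:2]+=.03*EX
u,v=map(int,proj(s,p)); 
cv2.imwrite('pics/c5.png',np.hstack([cv2.resize(s['frame'][v-40:v+40,u-40:u+40],(400,400),interpolation=cv2.INTER_CUBIC),cv2.resize(s['frame'][100:300,220:420],(400,400))])[:,:,::-1])
E
```

```text
t 15.35 jig 58.58 2.94 z 0.0736 w 19.3 Fx,Fy,Fz -2.2 -0.3 4.7 v 0.001 [array([0.01, 0.3 , 0.09]), ('yaw', np.float64(76.65))]
pin du,dv -1.22 -1.83 sum 585.0
```

View pics/c5.png

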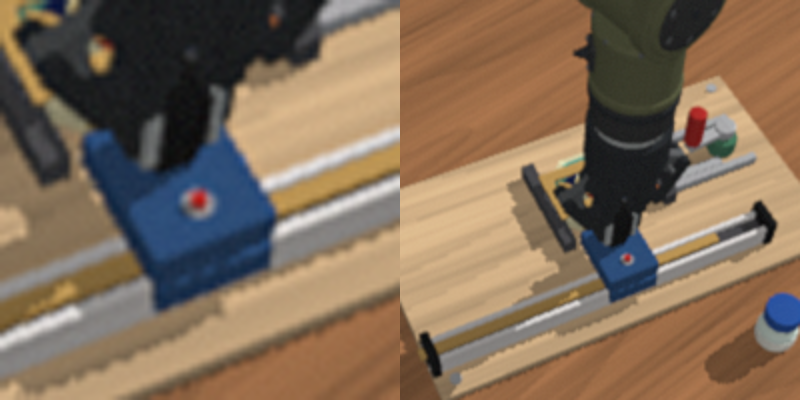

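The crop shows the pin now low in its white ring at (198,201), against (198,193) before. The handle still stands at its tightened angle. The forces are small and the carriage is at rest, so I'm handing in.

```bash
python3 -c "
from h import *
knob(); print(ctrl.close_job())"
```

```text
t 15.45 jig 58.56 2.92 z 0.0736 w 19.3 Fx,Fy,Fz -2.3 0.5 5.8 v 0.0016 [array([0.01, 0.31, 0.09]), ('yaw', np.float64(76.66))]
the job is handed in; nothing more can be done
None
```

The coaster is clamped and the stencil carriage sits in its notch, with the gripper still holding the black knob. I handed the job in at 15.5 s on the robot's clock.

**Crank:** I gripped the red handle and turned it clockwise from about 1.2 rad to about 4.59 rad. There the force jumped to about 25 N at the end stop. After I let go, the pictures showed the coaster touching both the fixed jaw and the orange pad. The handle was still at its tightened angle in the last picture.

**Carriage:** I slid the knob along the rail and felt the ball pull the carriage in. I then felt the far wall of the notch, where the carriage stalled at about 4 N, and backed off into the free play.

**Last checks:**
- **Pin:** the red pin dropped by about 0.5 pixel relative to the carriage, which is small but fits the expected 3 mm drop.
- **Rest:** the carriage was still, the force along the rail was under 1 N, and the grip was holding at 19.3 mm.
- **Residual force:** about 6 N upward remained on the wrist, which I left.

**Not checked:** I did not probe the near wall of the notch separately. The arm hid the stencil itself in the last picture. I did not move near the pots or the brush cup, but I did not measure their positions again.

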